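# Pull the spring gauge to its length mark on the anchor post

### The job

Pick up the pull gauge by its ribbed grip and hook its ring over the anchor post, round the neck below the head. Then, with the gauge roughly level and clear of the worktop, pull the grip away from the post until the broad black mark on the rod (the fourth to come out) is just at the sleeve's mouth, not on towards the end stop, and finish while still holding it pulled there. Leave the remote, beaker, petri dish and marker where they are.

Things in the scene. Friction and masses are not known exactly. Their poses are not given: they have to be found in the camera images.
- pull_gauge: Loose tubular pull gauge, 0.16 to 0.32 kg, lying on the worktop. Origin: centre of the grip's underside; x along it towards rod and ring, z up. Ribbed grey grip block 90 long (x -45 to 45), 26 wide, 30 high; wire loop behind to x = -58. Round sleeve nose, 22 diameter, to x = 65; from its mouth a steel rod, 10 diameter, with a closed flat ring. The axis lies 15 mm above the underside.
- gauge_grip (a point): Centre of the ribbed grip, on the gauge's axis, 15 mm above the underside; axes as for the gauge. Grip it across its 26 mm width.
- gauge_mouth (a point): The sleeve's mouth, on the axis, 65 mm ahead of the grip's centre; the rod comes out here.
- gauge_ring (a point): Centre of the steel ring at the rod's end: inner diameter 28 mm, outer 40 mm, wire 6 mm thick, lying in the gauge's own x-y plane (flat when the gauge lies flat). It stands 112 mm ahead of the grip's centre when the rod is home, plus the extension when pulled.
- gauge_rod (a joint): How far the rod is pulled out, in m: 0 home, stop at 0.060. A spring draws it back: about 2.3 N at 0, 1.5 N more per 10 mm (8.3 N at the mark). Thin dark lines reach the mouth at 0.010, 0.020, 0.030, 0.050; the length mark, a black band 4 mm wide, is centred on the mouth at 0.040. All marks are hidden in the sleeve when home.
- anchor: Fixed anchor post in the middle of an aluminium base plate, 80 x 80 x 10 mm, screwed to the worktop; origin under the post's centre on the worktop, z up. Shoulder of 36 diameter up to z = 24 mm, neck of 12 diameter from 24 to 54, head of 18 diameter from 54 to 64, tapered on top. The ring passes over the head.
- anchor_neck (a point): Point on the post's axis in the middle of the neck, 39 mm above the worktop.
- remote: White remote control, 150 x 48 x 20 mm, loose on the worktop to the right; to be left alone. Origin at its underside.
- beaker: Small glass beaker, 45 x 49 x 58 mm, standing behind the work; to be left alone. Origin at its underside.
- petri: Petri dish, 58 mm across, 15 high, lying behind the anchor; to be left alone. Origin at its underside.
- bench_marker: Marker pen, 12 x 124 x 12 mm, lying at the left; to be left alone. Origin at its underside.

How it is judged:
On the way:
1. the ring is round the neck of the post, the rod not yet pulled (horizontal distance between gauge_ring and anchor_neck below 0.012 m and z of gauge_ring in the frame of anchor between 0.025 and 0.053 m and value of joint gauge_rod below 0.015 m), for 0.1 s.
At the end, for the whole second after the job is handed in: Ring round the neck (centre within 12 mm of the post axis, 25 to 53 mm up), bearing on the post with over 3 N; rod out 36 to 44 mm and still; fingers gripping the gauge, which is within 0.35 rad of level, its grip centre over 22 mm above the worktop (horizontal distance between gauge_ring and anchor_neck below 0.012 m and z of gauge_ring in the frame of anchor between 0.025 and 0.053 m and value of joint gauge_rod between 0.036 and 0.044 m and height (world z) of gauge_grip above 0.022 m and angle between pull_gauge's own z axis and vertical below 0.35 rad and contact force between the fingers and pull_gauge above 2 N and contact force between pull_gauge and anchor above 3 N and linear speed of pull_gauge below 0.02 m/s); the arm keeps its last pose, push and grip.
It fails at once if the rod is pulled on past its mark, beyond 52 mm (value of joint gauge_rod above 0.052 m).
It fails at once if the remote is moved by more than 20 mm (distance of remote from where it was at the start of the episode above 0.02 m).
It fails at once if the beaker is moved by more than 20 mm (distance of beaker from where it was at the start of the episode above 0.02 m).
It fails at once if the petri dish is moved by more than 20 mm (distance of petri from where it was at the start of the episode above 0.02 m).
It fails at once if the marker is moved by more than 20 mm (distance of bench_marker from where it was at the start of the episode above 0.02 m).
It also fails if it takes over 45 s, if anything falls off the work surface, if the arm or the gripper's body presses on something with over 40 N, if the wrist force passes 120 N, or if a joint passes its speed limit or range.

### The arm

A 6-joint arm with a two-finger parallel gripper is mounted at the origin on a cart in front of the work surface, level with it; the furniture and walls round the work are solid. World frame = base frame: x ahead of the robot, y to its left, z up, the work surface at z = 0. Lengths are in m, angles in rad, forces in N, time in s.
With the tool pointing down it reaches from about 0.275 to 0.825 m from the base axis. Payload 4.9 kg.
Tool frame: the origin (TCP) lies between the finger pads; the fingertips stand ahead of it and the grasp point (between the pads) lies 11 mm behind it (arm.tip_extent is the z of the fingertips in the tool frame, in m); z points along the fingers, y is the line along which they close (so a half turn about z gives the same grasp; the last joint's range is limited). The gripper opens to 85 mm and grips with 20 to 120 N. Pads are 22 mm wide; open, the fingers measure 114 mm over their backs; the gripper's body (76 mm by 85 mm) begins 54 mm behind the grasp point. The pads swing forward as they close: fully open they stand 13 mm farther back than shut.
Start: joints at [-1.41, 0.326, -0.193, 1.052, 0, 1.437], TCP at [0.16, -0.526, 0.239] pointing down, gripper open.
Joint ranges: [-2.65, 2.65], [-0.97, 1.79], [-1.3, 1.35], [-1.93, 2.1], [-1.47, 1.37], [-3.14, 3.14]. Speed limits (rad/s): [2.57, 2.57, 3.14, 3.14, 3.14, 3.14].

### API

Orientations are given as a unit quaternion [x, y, z, w].
In Python, from plant import arm gives the robot as it stands. The module is installed in compiled form; this text tells all that it offers.
- The arm moves only by the tool jog_arm, never from a script. Its argument "commands" is text: rows parted by semicolons, each of 7 numbers parted by spaces: the turn, a rotation vector about the tool's x, y, z in degrees, then the shift along the tool's x, y, z in mm, then the opening, from -1 (shut) to 1 (fully open). A call has 1 to 12 rows; each row is the pose to reach, as a shift and turn from the pose commanded when the call began, along the tool's axes at that moment; what a row does not reach only later rows make up. A row lasts 1/10 s, in which the tool goes at most 50 mm and 8.59 degrees, less where a joint would pass 70% of its speed; a pose out of reach is approached as far as the arm can. A call with a gripper value outside its range is refused whole. The fingers move at their own pace and stop on an object; "force" is the grip in N (left out, the last holds). Time passes only in rows, so rows that repeat a pose let the fingers close. It gives the time, the measured TCP pose, the force, the opening and the grip force at its end, in the units of the state.
- arm.observe(): the state, without advancing time (a new reading comes with each control period).
- arm.capture(name): name is "scene" or "top" or "wrist"; returns the picture (400x640x3 uint8, blue, green, red); there is no depth.
- arm.camera_model(name): a dict with "fx", "fy", "cx", "cy" (pixels), "pose" (4x4, takes a point from camera to world coordinates). Camera axes: x right, y up, looking along -z (the intrinsics and any distortion apply to the point x, -y, -z); pixel columns grow to the right and rows downward; lengths in m; the calibration is good to about 2 mm. A picture is of the moment at which its call begins: read the wrist's pose just before it. camera_model takes no time and is no camera call; for the wrist camera it gives the pose at the moment of the call.
- arm.close_job(): hands the job in; it is judged then, once.
Trained networks look in the newest picture that a camera, given by its name, has taken for a name from the list of things; names that differ only in an ending like _2 or _b are one class to them, and where a whole thing is asked for, a point or a joint stands for the part that bears it (a point fixed in the world has none). Each returns a list of dicts, best first, with "conf" (0 to 1); they miss things now and then, are a little off and sometimes report something else, mostly with a low value. They report only what shows in the picture. A call takes as long as a camera call.
- arm.look_for(camera, target): "bbox" ([left, top, width, height] in pixels, round what is visible of it).
- arm.outline_of(camera, target): "mask" (400x640 bool, what is visible of it) and "bbox" ([left, top, width, height] in pixels, round what is visible of it).
The state is a dict: "t": time; "qpos": joint angles; "joint_velocities": joint speeds; "joint_efforts": joint torques, N m; "position": TCP position; "ee_rot": TCP orientation; "wrist_force": force on the tool from outside, world axes, zero at the start; "moment": the same for the moment, N m; "width": finger opening in m; "finger_force": force on a finger pad.
Only numpy, scipy, OpenCV 4.12 (cv2) and the standard library are available. Lean on these libraries where they do the work, as an engineer would, in place of code of your own. Each camera call takes 0.05 s, during which the arm holds its last target. There are 200 camera calls.

## Working session

There is one attempt and no reset: what is moved stays moved. The work goes in short steps, Python scripts to look and compute and a tool call to move; the robot and the scene stay as the last step left them, time stands still between calls to the robot, and variables do not carry over. Pictures are saved under pics/ and viewed, at most 10 in all, crops included, and the job is handed in when it is done.

Besides the shell and the picture viewer there is one more tool, called as name(argument=value, ...), one argument or row to a line, values as JSON. jog_arm: Moves the arm, as the interface text tells. Its arguments: {"type":"object","properties":{"commands":{"type":"string"},"force":{"type":"number"}},"required":["commands"]}

```bash
mkdir -p pics; cat > h.py <<'E'
import numpy as np, cv2
from plant import arm
from scipy.spatial.transform import Rotation as R
def ray(cam,u,v):
    m=arm.camera_model(cam);T=np.array(m["pose"])
    d=np.array([(u-m["cx"])/m["fx"],-(v-m["cy"])/m["fy"],-1.])
    return T[:3,3],T[:3,:3]@d
def onz(cam,u,v,z):
    o,d=ray(cam,u,v);return o+d*(z-o[2])/d[2]
def proj(cam,p):
    m=arm.camera_model(cam);T=np.array(m["pose"]);q=T[:3,:3].T@(np.array(p)-T[:3,3])
    return np.array([m["cx"]+m["fx"]*q[0]/-q[2],m["cy"]-m["fy"]*q[1]/-q[2]])
E
python3 - <<'E'
from h import *
s=arm.observe();print(s,arm.tip_extent)
for c in("scene","top"):
    im=arm.capture(c);cv2.imwrite(f"pics/{c}0.png",im);m=arm.camera_model(c);print(m)
    for t in("pull_gauge","gauge_ring","anchor","remote","beaker","petri","bench_marker"):
        for r in arm.outline_of(c,t)[:2]:
            k=np.argwhere(r["mask"]);print(c,t,round(r["conf"],2),r["bbox"],k.mean(0)[::-1].round(1))
            if c=="top" and len(k)>50:
                print(cv2.minAreaRect(k[:,::-1].astype(np.float32)), onz(c,*k.mean(0)[::-1],0.015).round(3))
E
```

```text
{'t': 0.0, 'qpos': array([-1.41022553e+00,  3.26923651e-01, -1.93604450e-01,  1.05194854e+00,
       -1.35908014e-05,  1.43657925e+00]), 'joint_velocities': array([-0.0005591 , -0.00149069, -0.00028787, -0.00028038,  0.00110192,
       -0.00188944]), 'joint_efforts': array([-3.03146317e-04, -4.43403161e+01,  2.62437809e+01,  1.52301905e-02,
       -1.23594012e-05, -6.12971775e-06]), 'position': array([ 0.15970347, -0.52572058,  0.238505  ]), 'ee_rot': array([ 9.89156815e-01,  1.46860783e-01, -1.78650866e-05, -8.39992087e-04]), 'wrist_force': array([-0.10689446, -0.67571584,  0.21061326]), 'moment': array([-0.00463767, -0.01978322,  0.03320347]), 'finger_force': 0.0, 'width': 0.08560267382844378} 0.008
{'fx': 493.7128195332393, 'fy': 493.7128195332393, 'cx': 314.73910307707354, 'cy': 202.98486315114076, 'pose': array([[-0.76901885,  0.30468033, -0.56194298, -0.36991849],
       [-0.63919533, -0.35790074,  0.68068818,  1.05842345],
       [ 0.00627249,  0.88265336,  0.46998265,  0.74876362],
       [ 0.        ,  0.        ,  0.        ,  1.        ]])}
scene pull_gauge 0.69 [271.6, 23
[... 997 characters left out ...]
959899902344, 223.90310668945312), (9.394084930419922, 51.509395599365234), 25.407718658447266) [0.404 0.245 0.015]
top anchor 0.69 [344.6, 197.4, 28.1, 29.7] [359.3 212. ]
((359.5548400878906, 212.02056884765625), (24.6956844329834, 24.929765701293945), 20.556045532226562) [ 0.434 -0.075  0.015]
top beaker 0.67 [322.4, 146.2, 15.2, 13.2] [326.7 151.7]
((327.0, 152.0), (14.0, 14.0), 90.0) [0.634 0.038 0.015]
top petri 0.69 [381.9, 144.3, 13.7, 23.2] [389.2 155.6]
((389.0, 155.0), (18.0, 16.0), 90.0) [ 0.626 -0.172  0.015]
top bench_marker 0.56 [168.0, 194.6, 35.2, 16.3] [188.1 203.3]
((187.5, 203.50001525878906), (5.013774394989014, 37.324764251708984), 68.19859313964844) [0.448 0.493 0.015]
```

```bash
python3 - <<'E'
import cv2,numpy as np
a=cv2.imread("pics/top0.png");b=cv2.imread("pics/scene0.png")
A=cv2.resize(a[130:260,160:420],None,fx=3,fy=3,interpolation=cv2.INTER_CUBIC)
B=cv2.resize(b[160:320,170:430],(780,480))[:210*1+270]
cv2.imwrite("pics/c0.png",A);cv2.imwrite("pics/c1.png",B)
E
```

```text
(no output)
```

View pics/c0.png

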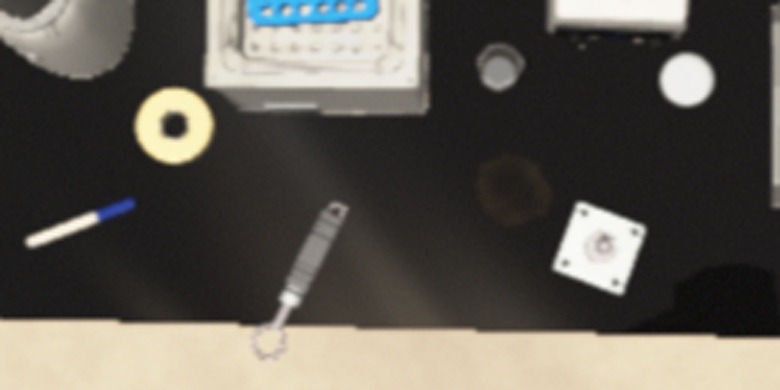

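View pics/c1.png

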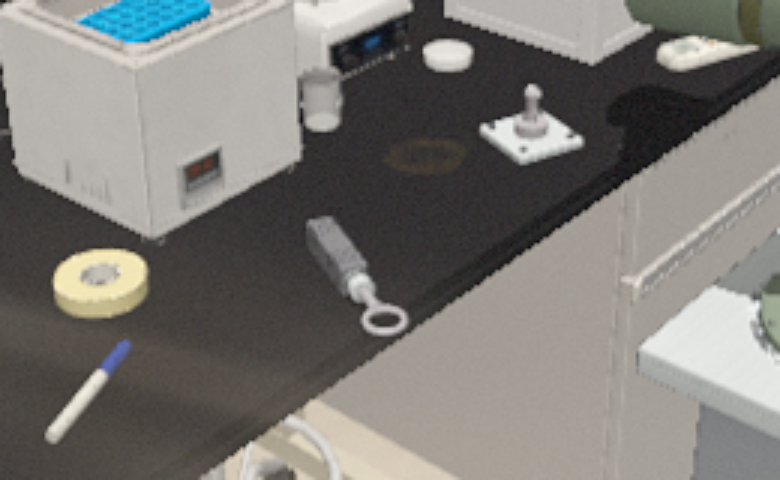

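The top crop shows the gauge's rear loop at about (338,210) and its ring at (268,342). The ring hangs over the bench edge and points towards the robot. The anchor plate is centred near (600,247), with the petri dish behind it and the beaker further back. The scene crop agrees, and the rod is home.

```bash
cat >> h.py <<'E'
def plan(pos,yaw,op=1):
    s=arm.observe();r0=R.from_quat(s["ee_rot"])
    rt=R.from_euler("z",yaw,degrees=True)*R.from_euler("x",180,degrees=True)
    d=r0.inv().apply(np.array(pos)-s["position"])*1000
    rv=(r0.inv()*rt).as_rotvec(degrees=True)
    print("turn",rv.round(2),"shift",d.round(1),"t",round(s["t"],2),"q",np.degrees(s["qpos"]).round(0))
E
python3 - <<'E'
from h import *
l=onz("top",160+338/3,130+210/3,.015);r=onz("top",160+268/3,130+342/3,.015)
u=(r-l)[:2];L=np.linalg.norm(u);u/=L
g=l[:2]+u*58*L/190
print(l,r,L,np.degrees(np.arctan2(u[1],u[0])),g)
for z in(.01,.06):print(onz("top",160+600/3,130+247/3,z))
yaw=np.degrees(np.arctan2(u[1],u[0]))
plan([g[0],g[1],.22],yaw)
E
```

```text
[0.46627365 0.21373956 0.015     ] [0.31909795 0.28536537 0.015     ] 0.16367938564360518 154.04926392061628 [0.42134633 0.23560428]
[ 0.43305434 -0.07799665  0.01      ]
[ 0.43136019 -0.07283964  0.06      ]
turn [  -0.      0.   -137.16] shift [ 471.6 -653.1   19.3] t 0.8 q [-81.  19. -11.  60.  -0.  82.]
```

jog_arm(
  commands="0 0 -8.5 29 -40 1 1;0 0 -17 58 -80 2 1;0 0 -25.5 87 -120 3 1;0 0 -34 116 -160 4 1;0 0 -42.5 145 -200 6 1;0 0 -51 174 -240 7 1;0 0 -59.5 203 -280 8 1;0 0 -68 232 -320 9 1;0 0 -76.5 261 -360 10 1;0 0 -85 290 -400 12 1;0 0 -93 319 -440 13 1;0 0 -101 348 -480 15 1",
  force=60,
)

```text
t: 2.0
position: [0.3539, 0.0362, 0.2248]
ee_rot: [0.513, 0.858, 0.0, 0.001]
wrist_force: [1.0, -0.7, -0.0]
width: 0.0854
finger_force: 0.0
```

```bash
python3 - <<'E'
from h import *
s=arm.observe();print(s["position"],s["wrist_force"])
plan([.421,.236,.22],154)
E
```

```text
[0.35390581 0.03615042 0.22482845] [ 0.9570141  -0.69579038 -0.02476023]
turn [  0.06   0.1  -35.77] shift [144.4 153.6   4.9] t 2.0 q [ -6.  -2. -38.  54.  -0.  56.]
```

jog_arm(
  commands="0 0 -8 30 31 1 1;0 0 -16 60 62 2 1;0 0 -24 90 93 3 1;0 0 -32 120 123 4 1;0 0 -35.8 144 153 5 1;0 0 -35.8 144 153 5 1;0 0 -35.8 144 153 5 1",
)

```text
t: 2.7
position: [0.4209, 0.2333, 0.2189]
ee_rot: [0.227, 0.974, -0.0, -0.0]
wrist_force: [-0.6, 0.3, -0.7]
width: 0.085
finger_force: 0.0
```

```bash
python3 - <<'E'
from h import *
s=arm.observe();print(s["position"],np.degrees(s["qpos"]).round(0))
im=arm.capture("wrist");cv2.imwrite("pics/w0.png",im)
for t in("pull_gauge","gauge_ring","gauge_grip"):
    for r in arm.outline_of("wrist",t)[:2]:
        k=np.argwhere(r["mask"])[:,::-1].astype(np.float32);print(t,r["conf"],r["bbox"],k.mean(0),cv2.minAreaRect(k))
print(arm.camera_model("wrist"))
E
```

```text
[0.42085053 0.23327322 0.21889355] [ 20.  12. -23.  55.  -0.  46.]
pull_gauge 0.75 [307.7, 49.4, 36.4, 170.9] [327.78574 141.23679] ((327.0, 133.0), (166.0, 36.0), 90.0)
gauge_ring 0.65 [308.9, 51.3, 36.6, 63.1] [326.84872  78.24827] ((330.81170654296875, 79.96906280517578), (62.27927780151367, 37.471961975097656), 69.07550048828125)
gauge_grip 0.86 [307.2, 49.3, 35.7, 168.0] [327.53165 140.32236] ((326.5, 133.0), (168.0, 37.0), 90.0)
{'fx': 292.05408991064417, 'fy': 292.05408991064417, 'cx': 322.9030150404016, 'cy': 194.85395720842604, 'pose': array([[ 4.44593725e-01, -8.53766913e-01, -2.70958442e-01,
         3.50807232e-01],
       [ 8.95732309e-01,  4.23839213e-01,  1.34253311e-01,
         2.67347023e-01],
       [ 2.21778237e-04, -3.02394411e-01,  9.53182863e-01,
         3.55092749e-01],
       [ 0.00000000e+00,  0.00000000e+00,  0.00000000e+00,
         1.00000000e+00]])}
```

View pics/w0.png

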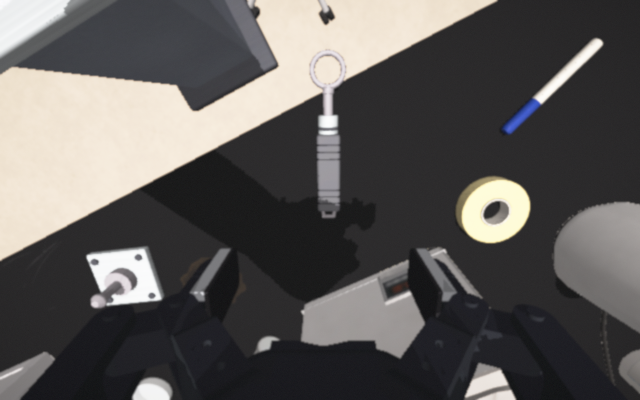

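The wrist view shows the ring at (328,69), the grip's front at (328,134) and its rear at about (329,210). The anchor's head is at (97,302), with its plate around (125,276).

```bash
python3 - <<'E'
from h import *
r=onz("wrist",327.5,69,.015);f=onz("wrist",328,134,.03);b=onz("wrist",328.5,210,.03);e=onz("wrist",328.5,217,.015)
u=(r-e)[:2];print(r,f,b,e,np.linalg.norm(u),np.linalg.norm(f-b))
yaw=np.degrees(np.arctan2(u[1],u[0]));print(yaw)
u/=np.linalg.norm(u)
print(r[:2]-.112*u,(f+b)[:2]/2, e[:2]+.058*u)
g=(r[:2]-.112*u+(f+b)[:2]/2)/2
print(g,onz("wrist",97,301,.064))
plan([*g,.06],yaw);plan([*g,.012],yaw)
E
```

```text
[0.32257166 0.2869616  0.015     ] [0.38306165 0.25765126 0.03      ] [0.46307492 0.21912291 0.03      ] [0.47665132 0.21279082 0.015     ] 0.17100246962641724 0.08880628142005047
154.29478943100906
[0.42348787 0.23838261] [0.42306829 0.23838708] [0.42439114 0.2379478 ]
[0.42327808 0.23838485] [ 0.432727   -0.07126633  0.064     ]
turn [-0.02 -0.01 -0.71] shift [  0.7   7.  159.4] t 2.9 q [ 20.  12. -23.  55.  -0.  46.]
turn [-0.02 -0.01 -0.71] shift [  0.7   7.  207.4] t 2.9 q [ 20.  12. -23.  55.  -0.  46.]
```

jog_arm(
  commands="0 0 -0.7 1 7 40 1;0 0 -0.7 1 7 80 1;0 0 -0.7 1 7 120 1;0 0 -0.7 1 7 150 1;0 0 -0.7 1 7 175 1;0 0 -0.7 1 7 190 1;0 0 -0.7 1 7 200 1;0 0 -0.7 1 7 206 1;0 0 -0.7 1 7 206 1;0 0 -0.7 1 7 206 0.2",
  force=80,
)

```text
t: 3.9
position: [0.424, 0.2397, 0.014]
ee_rot: [0.222, 0.975, 0.0, 0.0]
wrist_force: [-0.4, 0.4, 0.0]
width: 0.0731
finger_force: 0.0
```

jog_arm(
  commands="0 0 0 0 0 0 -1;0 0 0 0 0 0 -1;0 0 0 0 0 0 -1;0 0 0 0 0 0 -1;0 0 0 0 0 0 -1;0 0 0 0 0 0 -1;0 0 0 0 0 0 -1;0 0 0 0 0 0 -1",
)

```text
t: 4.7
position: [0.4238, 0.2398, 0.014]
ee_rot: [0.222, 0.975, 0.0, 0.0]
wrist_force: [-2.0, -0.4, 6.3]
width: 0.0246
finger_force: 79.8
```

jog_arm(
  commands="0 0 0 0 0 -10 -1;0 0 0 0 0 -30 -1;0 0 0 0 0 -60 -1;0 0 0 0 0 -90 -1;0 0 0 0 0 -116 -1;0 0 0 0 0 -116 -1;0 0 0 0 0 -116 -1",
)

```text
t: 5.4
position: [0.4234, 0.2397, 0.1296]
ee_rot: [0.222, 0.975, 0.0, 0.0]
wrist_force: [-0.9, -0.2, -3.9]
width: 0.0242
finger_force: 79.0
```

```bash
python3 - <<'E'
from h import *
s=arm.observe();print(s["position"],s["wrist_force"],s["moment"])
im=arm.capture("wrist");cv2.imwrite("pics/w1.png",im)
a=np.radians(250);u=np.array([np.cos(a),np.sin(a)])
A=np.array([.432,-.073]);g=A-.112*u;print(g)
plan([*g,.13],250)
E
```

```text
[0.42344587 0.23973797 0.12958984] [-0.91713679 -0.15898738 -3.88773564] [-0.02162912 -0.03300369 -0.0111137 ]
[0.47030626 0.03224557]
turn [ 0.000e+00 -8.000e-02 -9.561e+01] shift [-132.5 -166.2   -1.3] t 5.45 q [ 21.  18. -30.  42.   0.  46.]
```

View pics/w1.png

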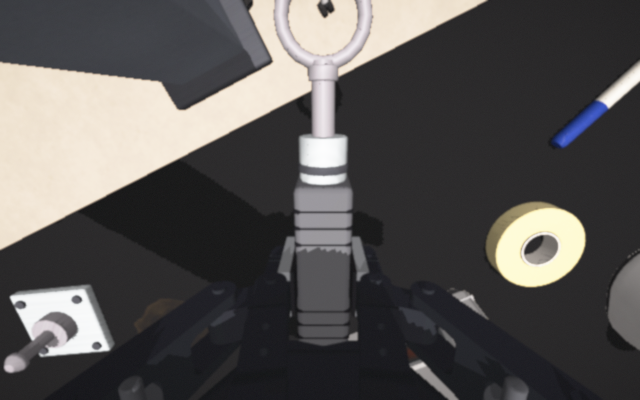

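The gauge is held and level with its rod home. The ring is centred at about (323,20) and the anchor is at lower left.

jog_arm(
  commands="0 0 -8 -11 -14 0 -1;0 0 -16 -22 -28 0 -1;0 0 -24 -33 -42 0 -1;0 0 -32 -44 -56 0 -1;0 0 -40 -55 -70 0 -1;0 0 -48 -66 -84 0 -1;0 0 -56 -77 -98 0 -1;0 0 -64 -88 -112 0 -1;0 0 -72 -99 -126 0 -1;0 0 -80 -110 -140 0 -1;0 0 -88 -121 -153 0 -1;0 0 -95.6 -132 -166 0 -1",
)

```text
t: 6.65
position: [0.4693, 0.0323, 0.1275]
ee_rot: [-0.576, 0.818, 0.001, -0.001]
wrist_force: [-0.5, -0.5, -2.5]
width: 0.0244
finger_force: 78.9
```

jog_arm(
  commands="0 0 0 0 0 0 -1;0 0 0 0 0 0 -1;0 0 0 0 0 0 -1",
)

```text
t: 6.95
position: [0.4697, 0.0336, 0.1285]
ee_rot: [-0.573, 0.819, 0.001, -0.001]
wrist_force: [0.0, -0.5, -1.7]
width: 0.0248
finger_force: 79.0
```

```bash
python3 - <<'E'
from h import *
s=arm.observe();print(s["position"],s["wrist_force"],np.degrees(s["qpos"]).round(0))
im=arm.capture("wrist");cv2.imwrite("pics/w2.png",im)
for t in("anchor","gauge_ring"):
    for r in arm.outline_of("wrist",t)[:1]: print(t,r["conf"],r["bbox"])
X=R.from_quat(s["ee_rot"]).as_matrix()[:,0];print(X,s["position"]+X*.112)
np.set_printoptions(suppress=True)
np.save("cam2.npy",arm.camera_model("wrist")["pose"])
for p in ([*(s["position"]+X*.112)[:2],s["position"][2]+.001],[.432,-.073,.064],[.432,-.073,.01]):print(proj("wrist",p))
E
```

```text
[0.46970444 0.03360427 0.12847135] [ 0.03928997 -0.49911218 -1.65409904] [ -5.  17. -32.  42.   0. -75.]
anchor 0.73 [262.1, 0.1, 103.6, 107.1]
gauge_ring 0.96 [272.6, 4.2, 101.0, 135.3]
[-3.42979486e-01 -9.39342887e-01  1.17159311e-04] [ 0.43129074 -0.07160213  0.12848447]
[322.6645977   10.59700881]
[320.65518631  40.02951849]
[321.00211475  53.65588541]
```

View pics/w2.png

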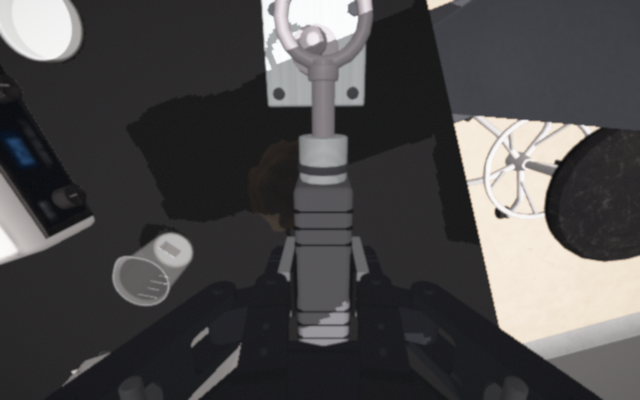

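The post head is at (314,37) and its plate's lower edge at row 105. The ring spans columns 275–372, with its lower edge near row 66. I'll compute the ring-to-post offset from these.

```bash
python3 - <<'E'
from h import *
s=arm.observe();p=s["position"];M=R.from_quat(s["ee_rot"]).as_matrix()
za=p[2]+.001
def t(u,v,z):return (M.T@(onz("wrist",u,v,z)-p)*1000).round(1)
print("front top edge (x45)",t(323,182,za+.015))
print("rear top edge (x-45)",t(323,337,za+.015))
print("mouth top(x65)",t(323,136,za+.011))
print("ring left,right",t(275,12,za),t(372,12,za))
print("head top",onz("wrist",314,37,.064),t(314,37,.064),"shoulder?")
# expected ring outline
for a in range(0,360,45):
    print(a,[proj("wrist",p+M@np.array([.112+rr*np.cos(np.radians(a)),rr*np.sin(np.radians(a)),-.001])).round(0) for rr in(.014,.020)])
im=cv2.imread("pics/w2.png")
print(onz("wrist",267,105,.01),onz("wrist",364,105,.01))
cv2.imwrite("pics/w2c.png",cv2.resize(im[0:150,240:400],None,fx=4,fy=4,interpolation=cv2.INTER_CUBIC))
E
```

```text
front top edge (x45) [ 44.6   0.8 -16. ]
rear top edge (x-45) [-37.1   0.9 -16. ]
mouth top(x65) [ 63.4   0.8 -12. ]
ring left,right [111.5 -18.5  -1. ] [111.6  20.6  -1. ]
head top [ 0.43527345 -0.075968    0.064     ] [114.9  -4.6  65.1] shoulder?
0 [array([321., -31.]), array([321., -49.])]
45 [array([346., -18.]), array([357., -31.])]
90 [array([356.,  11.]), array([371.,  11.])]
135 [array([345.,  38.]), array([355.,  50.])]
180 [array([321.,  49.]), array([321.,  65.])]
225 [array([297.,  38.]), array([287.,  49.])]
270 [array([286.,  11.]), array([271.,  11.])]
315 [array([296., -18.]), array([284., -31.])]
[ 0.4876631  -0.05181737  0.01      ] [ 0.41166554 -0.02419645  0.01      ]
```

View pics/w2c.png

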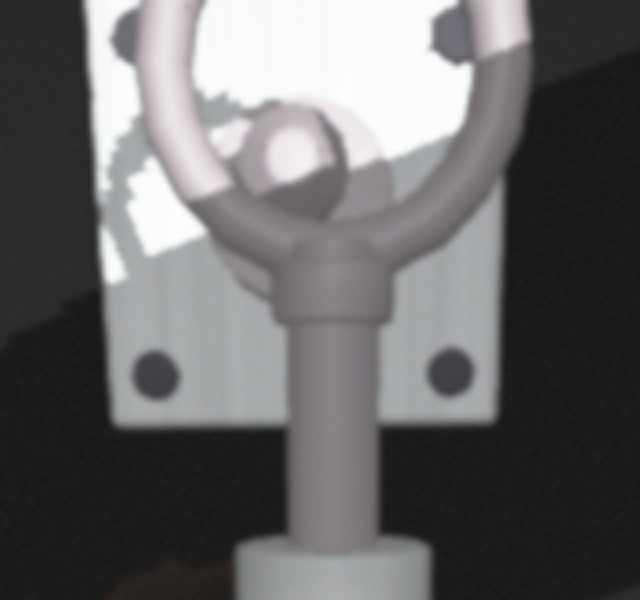

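jog_arm(
  commands="0 0 0 2.5 -5.6 5 -1;0 0 0 2.5 -5.6 15 -1;0 0 0 2.5 -5.6 25 -1;0 0 0 2.5 -5.6 35 -1;0 0 0 2.5 -5.6 45 -1;0 0 0 2.5 -5.6 50 -1;0 0 0 2.5 -5.6 50 -1;0 0 0 2.5 -5.6 50 -1",
)

```text
t: 7.9
position: [0.4752, 0.0287, 0.0792]
ee_rot: [-0.574, 0.819, 0.0, -0.0]
wrist_force: [0.9, 0.2, -1.8]
width: 0.0248
finger_force: 79.0
```

```bash
python3 - <<'E'
from h import *
s=arm.observe();p=s["position"];M=R.from_quat(s["ee_rot"]).as_matrix();print(p,s["wrist_force"])
im=arm.capture("wrist");cv2.imwrite("pics/w3.png",im)
cv2.imwrite("pics/w3c.png",cv2.resize(im[0:150,240:400],None,fx=4,fy=4,interpolation=cv2.INTER_CUBIC))
P=[.4355,-.0757]
print("expect head",proj("wrist",[*P,.064]),proj("wrist",[*P,.059]),"tool",M.T@(np.array([*P,.064])-p)*1000)
im=arm.capture("top");cv2.imwrite("pics/t3.png",im)
E
```

```text
[0.47515604 0.02866782 0.07924883] [ 0.86592749  0.23920947 -1.83521088]
expect head [325.0522593   22.12606239] [324.96643663  24.85531636] tool [111.63682826   1.54986641  15.25078135]
```

View pics/w3c.png

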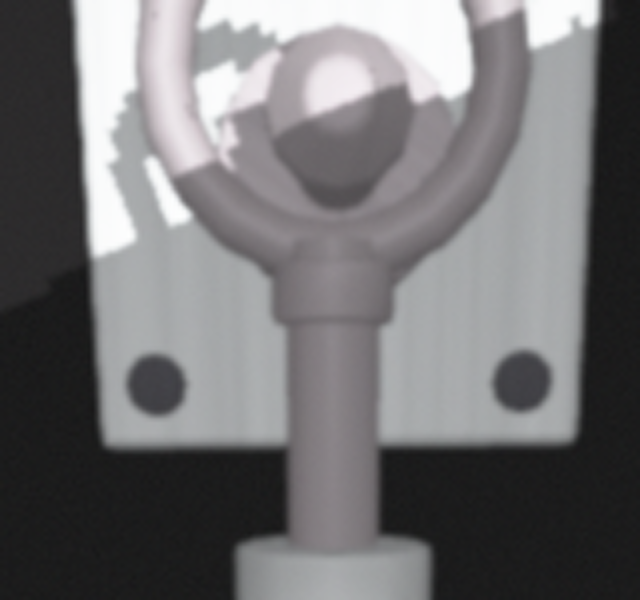

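The head is centred at about (325.5,24.5) px, where I predicted it and inside the ring. Lowering now.

jog_arm(
  commands="0 0 0 0 0.5 5 -1;0 0 0 0 0.5 10 -1;0 0 0 0 0.5 16 -1;0 0 0 0 0.5 22 -1;0 0 0 0 0.5 28 -1;0 0 0 0 0.5 34 -1;0 0 0 0 0.5 38 -1;0 0 0 0 0.5 38 -1;0 0 0 0 0.5 38 -1;0 0 0 0 0.5 38 -1",
)

```text
t: 9.0
position: [0.4749, 0.0288, 0.0415]
ee_rot: [-0.574, 0.819, -0.0, 0.0]
wrist_force: [-0.9, -0.8, -3.4]
width: 0.0249
finger_force: 79.0
```

jog_arm(
  commands="0 0 0 -4 0 0 -1;0 0 0 -8 0 0 -1;0 0 0 -12 0 0 -1;0 0 0 -16 0 0 -1;0 0 0 -20 0 0 -1;0 0 0 -24 0 0 -1;0 0 0 -27 0 0 -1;0 0 0 -30 0 0 -1;0 0 0 -30 0 0 -1;0 0 0 -30 0 0 -1",
)

```text
t: 10.0
position: [0.4847, 0.0567, 0.0412]
ee_rot: [-0.574, 0.819, -0.0, -0.001]
wrist_force: [-1.2, -4.4, -2.1]
width: 0.0246
finger_force: 79.0
```

```bash
python3 - <<'E'
from h import *
s=arm.observe();p=s["position"];M=R.from_quat(s["ee_rot"]).as_matrix();print(p,s["wrist_force"],M.T@s["wrist_force"])
print(M.T@(np.array([.4355,-.0757,.039])-p)*1000)
im=arm.capture("wrist");cv2.imwrite("pics/w4.png",im)
cv2.imwrite("pics/w4c.png",cv2.resize(im[0:190,240:400],None,fx=3,fy=3,interpolation=cv2.INTER_CUBIC))
E
```

```text
[0.48469788 0.05671434 0.04118035] [-1.19218644 -4.41923275 -2.12642425] [ 4.5575706  -0.39149972  2.13257704]
[141.25239764   0.9364887    2.37179138]
```

View pics/w4c.png

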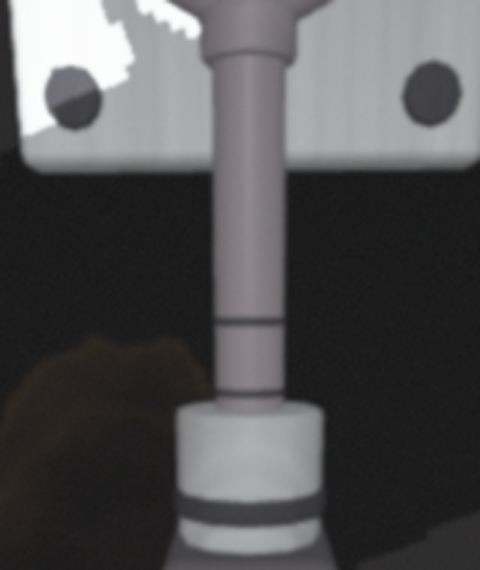

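Two lines are out. The 0.020 line lies at crop row 394, just ahead of the mouth at about 408, so the extension is about 21–22 mm, which agrees with the geometry. I'll pull about 18 mm more.

jog_arm(
  commands="0 0 0 -3 0 0 -1;0 0 0 -6 0 0 -1;0 0 0 -9 0 0 -1;0 0 0 -12 0 0 -1;0 0 0 -14 0 0 -1;0 0 0 -16 0 0 -1;0 0 0 -17 0 0 -1;0 0 0 -18 0 0 -1;0 0 0 -18 0 0 -1;0 0 0 -18 0 0 -1;0 0 0 -18 0 0 -1",
)

```text
t: 11.15
position: [0.4905, 0.0727, 0.041]
ee_rot: [-0.573, 0.819, -0.001, -0.001]
wrist_force: [-0.7, -8.1, -2.0]
width: 0.0245
finger_force: 79.0
```

```bash
python3 - <<'E'
from h import *
s=arm.observe();p=s["position"];M=R.from_quat(s["ee_rot"]).as_matrix();print(p,s["wrist_force"],M.T@s["wrist_force"])
print(M.T@(np.array([.4355,-.0757,.039])-p)*1000)
im=arm.capture("wrist");cv2.imwrite("pics/w5.png",im)
cv2.imwrite("pics/w5c.png",cv2.resize(im[0:190,240:400],None,fx=3,fy=3,interpolation=cv2.INTER_CUBIC))
for x in(65,67,69,75,85,95):print(x,((proj("wrist",p+M@np.array([x,1,-6])/1000)-[240,0])*3).round(0))
E
```

```text
[0.49046649 0.07273053 0.04103272] [-0.70502161 -8.14305757 -1.96435089] [ 7.88536319 -2.12735133  1.99011057]
[158.27162343   0.79502723   2.55562361]
65 [250. 392.]
67 [250. 378.]
69 [250. 364.]
75 [250. 321.]
85 [250. 245.]
95 [250. 166.]
```

View pics/w5c.png

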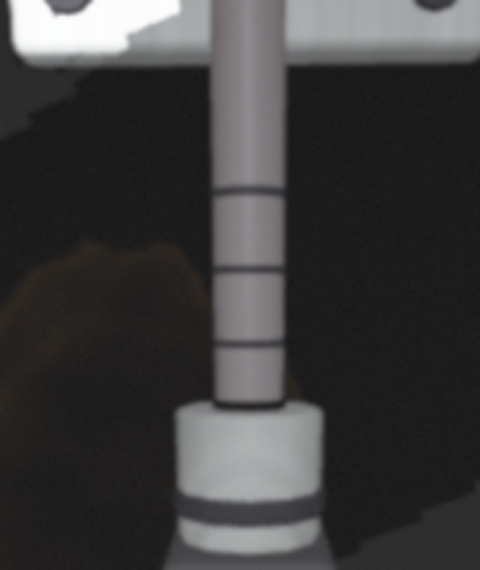

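Three lines are out at rows 190, 269 and 343. The black band's front edge shows right at the mouth at about row 402, so the extension is about 38.5–39 mm. I'll nudge it 1.5 mm and hold.

jog_arm(
  commands="0 0 0 -0.7 0 0 -1;0 0 0 -1.5 0 0 -1;0 0 0 -1.5 0 0 -1;0 0 0 -1.5 0 0 -1;0 0 0 -1.5 0 0 -1;0 0 0 -1.5 0 0 -1;0 0 0 -1.5 0 0 -1;0 0 0 -1.5 0 0 -1;0 0 0 -1.5 0 0 -1;0 0 0 -1.5 0 0 -1",
)

```text
t: 12.2
position: [0.4909, 0.0741, 0.041]
ee_rot: [-0.573, 0.819, -0.001, -0.001]
wrist_force: [-1.1, -8.0, -2.6]
width: 0.0244
finger_force: 79.0
```

```bash
python3 - <<'E'
from h import *
s=arm.observe();p=s["position"];M=R.from_quat(s["ee_rot"]).as_matrix();print(p,M.T@s["wrist_force"],s["finger_force"])
print(M.T@(np.array([.4355,-.0757,.039])-p)*1000)
im=arm.capture("wrist");g=cv2.resize(im[0:190,240:400],None,fx=3,fy=3,interpolation=cv2.INTER_CUBIC)
c=g[170:420,240:260].mean((1,2));print([(170+i,int(c[i])) for i in range(1,249) if c[i]<c[i-1] and c[i]<=c[i+1] and c[i]<100],c[225:250:2].round())
print(arm.close_job())
E
```

```text
[0.49091312 0.07408074 0.0410043 ] [ 7.92487414 -1.69405193  2.61801088] 78.98836255073547
[159.69266845   0.75738723   2.56488686]
[(179, 70), (258, 71), (333, 75), (401, 27), (405, 26)] [ 44.  32.  28.  27.  28.  27.  38.  59.  89. 121. 140. 156. 167.]
the job is handed in; nothing more can be done
None
```

I handed the job in with the gauge's ring round the anchor's neck and the rod pulled to about 40 mm, the black band at the sleeve's mouth. The gripper was still holding it level, about 41 mm above the worktop; I have not seen the judged result.

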